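# Lay out the slide-staining line

## Robot

A 6-joint arm with a two-finger parallel gripper is mounted at the origin on the work surface. World frame = base frame: x ahead of the robot, y to its left, z up, the work surface at z = 0. Lengths are in m, angles in degrees, forces in N, time in s.
With the tool pointing down it reaches from about 0.375 to 0.825 m from the base axis. Payload 5.5 kg.
Tool frame: the origin (TCP) lies on the centre line of the jaws, within the pads' length; the fingertips stand 25 mm ahead of it and the grasp point (between the pads) lies 6 mm ahead of it; z points along the fingers, y is the line along which they close (so a half turn about z gives the same grasp; the last joint's range is limited). The gripper opens to 85 mm and grips with 20 to 120 N. Pads are 22 mm wide; open, the fingers measure 114 mm over their backs; the gripper's body (76 mm by 85 mm) begins 54 mm behind the grasp point. The pads swing forward as they close: fully open they stand 13 mm farther back than shut.
Start: joints at [71.161, 17.962, -2.699, 69.339, 0, 90], TCP at [0.194, 0.568, 0.229] pointing down, gripper open.
Joint ranges: [-152.73, 152.73], [-39.44, 99.34], [-58.76, 71.6], [-118.89, 123.64], [-81.53, 83.1], [-180, 180]. Speed limits (degrees/s): [136.94, 136.94, 172.46, 180, 180, 180].

## Interface

Orientations are given as [roll, pitch, yaw] about the fixed x, y, z axes, in that order (R = Rz(yaw) Ry(pitch) Rx(roll)).
In Python, from plant import * gives the robot as it stands.
- The arm moves only by the tool step_arm, never from a script. Its argument "plan" is a list that holds one entry, the list of rows, each a list of 5 numbers: the opening, from -1 (shut) to 1 (fully open), then the shift along the tool's x, y, z in units of 25 mm (1.0 is 25 mm), then the turn about the tool's z in units of 6 degrees (1.0 is 6 degrees). In form: [[[claw, dx, dy, dz, turn], ...]]. A call has 1 to 12 rows; each row is the pose to reach, as a shift and turn from the pose commanded when the call began, along the tool's axes at that moment; what a row does not reach only later rows make up. A row lasts 1/8 s, in which the tool goes at most 62.5 mm and 10.7 degrees, less where a joint would pass 70% of its speed; a pose out of reach is approached as far as the arm can. A call with a gripper value outside its range is refused whole. The fingers move at their own pace and stop on an object; "grip_force" is the grip in N (left out, the last holds). Time passes only in rows, so rows that repeat a pose let the fingers close. It gives the time, the measured TCP pose, the force, the opening and the grip force at its end, in the units of the state.
- get_state(): the state, without advancing time (a new reading comes with each control period).
- read_camera(name): name is "scene" or "top" or "wrist"; returns the picture (420x560x3 uint8, red, green, blue); there is no depth.
- camera_model(name): a dict with "fx", "fy", "cx", "cy" (pixels), "R" (3x3) and "t" (3): a world point X has camera coordinates R X + t. Camera axes: x right, y down, z forward; pixel columns grow to the right and rows downward; lengths in m; the calibration is good to about 2 mm. A picture is of the moment at which its call begins: read the wrist's pose just before it. camera_model takes no time and is no camera call; for the wrist camera it gives the pose at the moment of the call.
- hand_in(): hands the job in; it is judged then, once.
The state is a dict: "time": time; "qpos": joint angles; "joint_vel": joint speeds; "joint_efforts": joint torques, N m; "ee_pos": TCP position; "orientation": TCP orientation; "ft_force": force on the tool from outside, world axes, zero at the start; "ft_torque": the same for the moment, N m; "opening": finger opening in m; "grip_force": force on a finger pad.
Only numpy, scipy, OpenCV 4.12 (cv2) and the standard library are available. Lean on these libraries where they do the work, as an engineer would, in place of code of your own. Each camera call takes 0.05 s, during which the arm holds its last target. There are 200 camera calls.

## Task

Set out the slide-staining line on the grey mat: stand the steel dish in the middle of the mat, midway between the hot plate and the slide rack and in line with them, its long sides along the mat; stand the capped jar midway between the dish and the slide rack, in the same line; and stand the small dropper bottle centred behind the dish (on the side away from the robot), leaving about 3 cm between them. Put the steel lid on the dish so that it sits fully home, keep the dish, jar and dropper bottle upright throughout, and leave everything else on the bench where it is.

Things in the scene. Friction and masses are not known exactly. Their poses are not given: they have to be found in the camera images.
- mat: flat grey mat 200 by 540 mm, 1 mm thick (soft: things on it stand at height 0), fixed. Origin: midway between the centres of hot plate and rack, the middle of the mat, at table height. y axis: along its length, through the centres of plate and rack; x axis: away from the robot
- hotplate: small square hot plate, white body with a dark steel top 100 by 100 mm, 47 mm high, knob on the side facing the robot, fixed on one end of the mat (left or right), 200 mm from the mat's origin. Origin: centre of its underside; axes parallel to the mat's
- rack: wooden slide rack full of glass slides, 100 mm (its x, across the mat) by 76 mm, 66 mm high, fixed on the other end of the mat, 200 mm from the mat's origin. Origin: centre of its underside; axes parallel to the mat's
- dish: open rectangular stainless-steel staining dish, 60 mm (x) by 84 mm (y, long side) by 45 mm high, walls and floor 4 mm, 0.16 kg, loose. Origin: centre of its underside, z up. Can be gripped from outside across its 60 mm width
- lid: steel lid of the dish, lying plug down: plug 44 by 68 mm, 6 mm deep (4 mm play all round in the dish); above it a plate 66 (x) by 90 mm (y), 4 mm thick; on top a black bar handle 12 mm wide (x), 50 mm long (y), 10 to 32 mm above the origin. 0.09 kg. Origin: centre of the plug's underside; seated, it is 39 mm above the dish's origin, long side along the dish's
- jar: round white ribbed staining jar with a black screw cap, 74 mm high; body diameter 44 mm, foot diameter 58 mm (10 mm high), cap diameter 46 mm from 58 mm up; 0.11 kg, loose. Origin: centre of its underside
- dropper: small brown glass dropper bottle: glass diameter 32 mm up to 40 mm high, above it a narrow black collar and rubber bulb up to 66 mm; 0.06 kg, loose. Origin: centre of its underside
- flask: bystander, to be left alone: large brown glass bottle with a paper label, diameter 60 mm, 140 mm high, behind the mat. Origin: centre of its underside
- beaker: bystander, to be left alone: white open beaker, rim diameter 62 mm, 70 mm high, behind the mat. Origin: centre of its underside
- marker: bystander, to be left alone: white marker pen, black cap, 140 mm long, 15 mm thick, lying left of the robot's midline near the robot, pointing away from it; origin on its underside, 50 mm from its rear end, x towards the cap. (Steel forceps, 6 mm high, fixed, lie likewise about 0.2 m right of the midline)

How it is judged:
By the outcome, as a careful person would: the job done as asked, in the order asked, and still so for the second after the job is handed in, with the robot touching nothing.
It also fails if it takes over 96 s, if anything falls off the work surface, if the arm or the gripper's body presses on something with over 40 N, if the wrist force passes 120 N, or if a joint passes its speed limit or range.

## Working session

There is one attempt and no reset: what is moved stays moved. The work goes in short steps, Python scripts to look and compute and a tool call to move; the robot and the scene stay as the last step left them, time stands still between calls to the robot, and variables do not carry over. Pictures are saved under pics/ and viewed, at most 14 in all, crops included, and the job is handed in when it is done.

Besides the shell and the picture viewer there is one more tool, called after "Emit:" as name(argument=value, ...), one argument or row to a line, values as JSON. step_arm: Moves the arm, as the interface text tells. Its arguments: {"type":"object","properties":{"plan":{"type":"array"},"grip_force":{"type":"number"}},"required":["plan"]}

```bash
mkdir -p pics; python3 - <<'E'
from plant import *
import cv2
s=get_state();print(s)
for n in("scene","top"):
    cv2.imwrite(f"pics/{n}0.png",cv2.resize(read_camera(n)[:,:,::-1],(800,600),interpolation=cv2.INTER_CUBIC));m=camera_model(n);print(n,m)
E
```

```text
{'time': 0.0, 'qpos': array([ 7.11608527e+01,  1.80037867e+01, -2.75516039e+00,  6.93392645e+01,
       -8.38215464e-04,  9.00003376e+01]), 'joint_vel': array([ 0.00476523, -0.09512167,  0.11427016,  0.02351819,  0.02772629,
       -0.0012158 ]), 'joint_efforts': array([ 6.43567982e-04, -5.39587533e+01,  3.39752448e+01,  1.90792250e-02,
        1.48136496e-04,  7.01639067e-06]), 'ee_pos': array([0.19356255, 0.56730029, 0.22813166]), 'orientation': array([-1.79901788e+02,  8.38792913e-04,  1.61160517e+02]), 'ft_force': array([ 0.01295223, -0.69805098, -0.30333197]), 'ft_torque': array([-0.10329789, -0.01027924, -0.01657958]), 'grip_force': 0.0, 'opening': 0.08524987838668424}
scene {'fx': 511.07403151847797, 'fy': 511.07403151847797, 'cx': 284.2261612463361, 'cy': 207.20232432576816, 'R': array([[-0.82405331,  0.56651122,  0.00108638],
       [ 0.38248607,  0.55778091, -0.7366036 ],
       [-0.41790017, -0.60658511, -0.67632385]]), 't': array([ 0.45022972, -0.19667123,  1.29603222])}
top {'fx': 468.25206678452537, 'fy': 468.25206678452537, 'cx': 277.41270158589026, 'cy': 196.26056411005433, 'R': array([[-0.01372914, -0.99954333, -0.02691907],
       [-0.98277755,  0.01845071, -0.18386915],
       [ 0.18428186,  0.02393109, -0.98258206]]), 't': array([0.02676304, 0.57628192, 0.91894464])}
```

View pics/scene0.png

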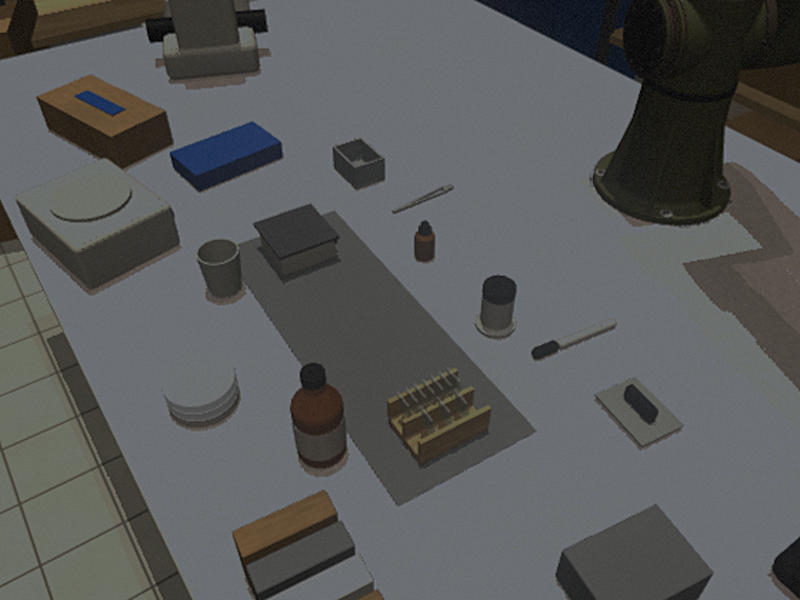

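View pics/top0.png

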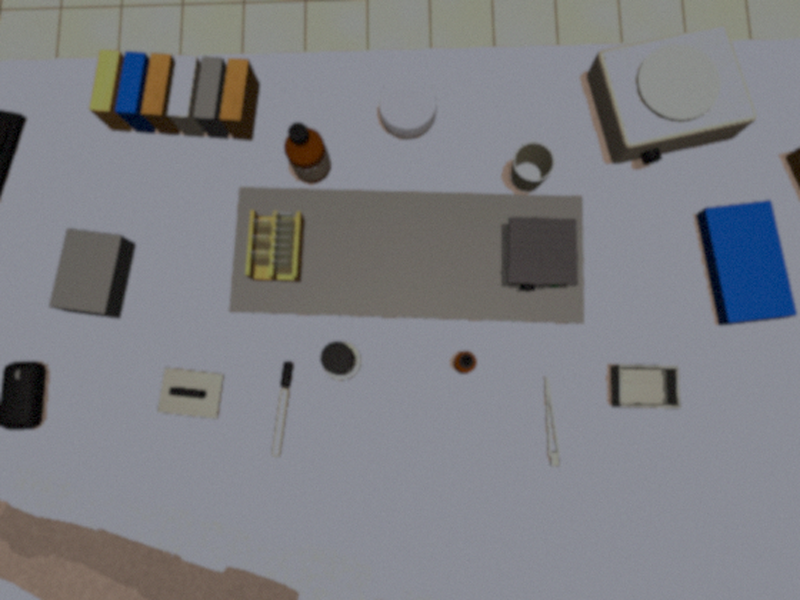

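Both pictures show the whole bench. In the top view the mat corners are about (238,188), (582,196), (583,322) and (231,311), with the rack on the left and the hot plate on the right. The jar is at (340,360), the dropper at (464,362), the dish at (645,386) and the lid at (190,393). Next I enlarge.

```bash
python3 - <<'E'
from plant import *
import cv2, numpy as np
a=np.mean([read_camera("top").astype(float) for _ in range(4)],0)
a=np.clip(a*1.5,0,255).astype(np.uint8)[:,:,::-1]
cv2.imwrite("pics/avg.png",a)
def up(u,v,w,h,s):
    return cv2.resize(a[v:v+h,u:u+w],(w*s,h*s),interpolation=cv2.INTER_CUBIC)
cv2.imwrite("pics/c1.png",up(150,120,266,115,3))
cv2.imwrite("pics/c2.png",np.vstack([up(100,230,160,60,5),up(300,235,180,60,5)[:, 100:900]]))  # second crop starts at u=320
E
```

```text
(no output)
```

View pics/c1.png

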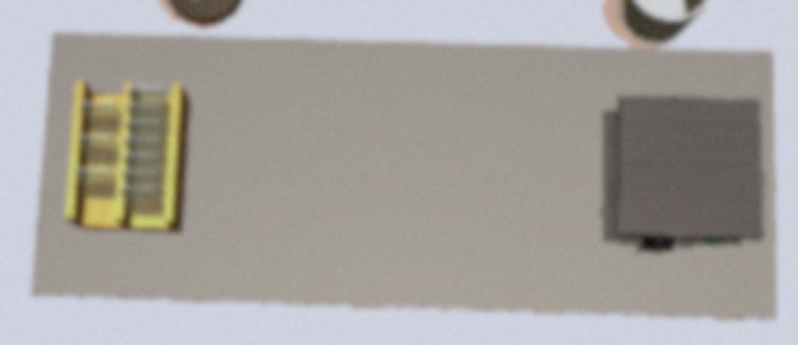

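View pics/c2.png

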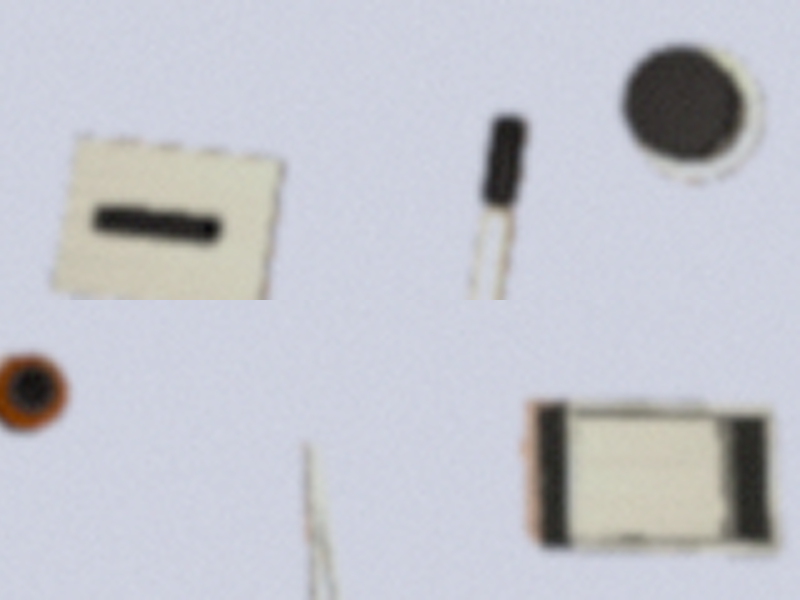

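The first crop gives the mat and hot-plate corners. The second gives the lid plate and handle (handle centre (157,224)), the jar cap (684,102), the dropper bulb (32,387) and the dish rim at roughly (567,402)–(777,552).

```bash
cat > h.py <<'E'
from plant import *
import cv2, numpy as np
def ray(m,u,v,z):
    d=m["R"].T@np.array([(u-m["cx"])/m["fx"],(v-m["cy"])/m["fy"],1]); o=-m["R"].T@m["t"]
    return (o+d*(z-o[2])/d[2])[:2]
def proj(m,X):
    c=m["R"]@np.asarray(X)+m["t"]; return m["fx"]*c[0]/c[2]+m["cx"], m["fy"]*c[1]/c[2]+m["cy"]
def rect(P):
    P=np.array(P); c=P.mean(0); e1=(P[1]+P[2]-P[0]-P[3])/2; e2=(P[2]+P[3]-P[0]-P[1])/2
    print("  c",c.round(4),"L1 %.1f a1 %.2f L2 %.1f a2 %.2f"%(np.hypot(*e1)*1e3,np.degrees(np.arctan2(e1[1],e1[0])),np.hypot(*e2)*1e3,np.degrees(np.arctan2(e2[1],e2[0]))))
E
python3 - <<'E'
from h import *
m=camera_model("top")
f=lambda U,V,s,u0,v0:(u0+(U+.5)/s-.5,v0+(V+.5)/s-.5)
c1=lambda p,z:ray(m,*f(*p,3,150,120),z)
ca=lambda p,z:ray(m,*f(*p,5,100,230),z)
cb=lambda p,z:ray(m,*f(p[0],p[1]-300,5,320,235),z)
t0=lambda p,z:ray(m,p[0]*.7,p[1]*.7,z)
print("mat");rect([c1(p,.001) for p in[(53,34),(772,52),(776,318),(34,295)]])
print("hp");rect([c1(p,.047) for p in[(618,97),(761,101),(763,239),(619,236)]])
print("rack");rect([c1(p,.066) for p in[(76,81),(183,86),(180,229),(66,221)]])
print("lid");rect([ca((76,135),.01),ca((283,158),.01),t0((217.5,417),.01),t0((159,411),.01)])
print("hnd",ca((95,218),.032),ca((220,230),.032),ca((157,224),.032))
print("jar cap",ca((684,102),.074),"foot r/bot",ca((765,115),.01),ca((697,182),.01))
print("drop bulb",cb((32,387),.066),"shoulder",cb((28,393),.04))
print("dish");rect([cb(p,.045) for p in[(567,402),(773,408),(777,552),(567,548)]])
print("base left",cb((540,548),0),cb((540,403),0))
print(camera_model("wrist"))
E
```

```text
mat
  c [0.6292 0.0016] L1 537.7 a1 -92.78 L2 198.8 a2 177.41
hp
  c [ 0.6181 -0.1976] L1 99.7 a1 -92.59 L2 99.3 a2 177.53
rack
  c [0.6315 0.1948] L1 77.4 a1 -94.58 L2 100.9 a2 178.57
lid
  c [0.4221 0.3263] L1 89.2 a1 -96.75 L2 64.9 a2 175.43
hnd [0.42412316 0.35059852] [0.41845276 0.29798934] [0.4212876  0.32447235]
jar cap [0.46530418 0.10026797] foot r/bot [0.46389899 0.07295502] [0.43610175 0.10192479]
drop bulb [ 0.45908774 -0.07855931] shoulder [ 0.45836039 -0.07884186]
dish
  c [ 0.4203 -0.336 ] L1 83.0 a1 -92.21 L2 57.9 a2 176.08
base left [ 0.39276248 -0.29446096] [ 0.45329202 -0.29883808]
{'fx': 335.6908613119014, 'fy': 335.6908613119014, 'cx': 277.17079618597955, 'cy': 216.94796204925174, 'R': array([[ 3.22315132e-01,  9.46632092e-01, -7.98696782e-04],
       [ 9.13546875e-01, -3.10828738e-01,  2.62331094e-01],
       [ 2.48082775e-01, -8.52829281e-02, -9.64977595e-01]]), 't': array([-0.60004184, -0.03582891,  0.37914401])}
```

```bash
cat >> h.py <<'E'
from scipy.spatial.transform import Rotation as Ro
def go(*T):
    """T: targets (x,y,z,yaw); print shift/turn in move units from the measured pose"""
    s=get_state(); R=Ro.from_euler("xyz",s["orientation"],degrees=True).as_matrix()
    print("t %.2f"%s["time"],"pos",s["ee_pos"].round(4),"ori",s["orientation"].round(2),"q",s["qpos"].round(1),"op %.4f"%s["opening"],"F",s["ft_force"].round(1))
    for x,y,z,w in T:
        d=R.T@(np.array([x,y,z])-s["ee_pos"])/.025; t=-((w-s["orientation"][2]+180)%360-180)/6
        print((x,y,z,w),"->",d.round(3),"turn %.3f"%t)
E
python3 - <<'E'
from h import *
m=camera_model("wrist");o=-m["R"].T@m["t"];s=get_state()
R=Ro.from_euler("xyz",s["orientation"],degrees=True).as_matrix()
print("cam in tool",R.T@(o-s["ee_pos"]),"fwd",R.T@m["R"][2])
go((.42,.30,.25,87.4),(.5,.1,.25,87.4),(.5,-.1,.25,87.4),(.42,-.337,.20,87))
E
```

```text
cam in tool [ 0.06525016  0.00040837 -0.14608965] fwd [-2.62348599e-01 -4.10255573e-05  9.64973166e-01]
t 0.30 pos [0.1937 0.5677 0.2287] ori [-179.97   -0.    161.16] q [71.2 18.  -2.7 69.3  0.  90. ] op 0.0851 F [-0.1  0.3  1. ]
(0.42, 0.3, 0.25, 87.4) -> [-12.025  -7.211  -0.848] turn 12.294
(0.5, 0.1, 0.25, 87.4) -> [-17.637 -13.75   -0.844] turn 12.294
(0.5, -0.1, 0.25, 87.4) -> [-20.22  -21.321  -0.84 ] turn 12.294
(0.42, -0.337, 0.2, 87) -> [-20.252 -31.325   1.166] turn 12.361
```

Emit:
step_arm(
  plan=[
    [[1, -12.0, -7.2, -0.85, 12.3], [1, -12.0, -7.2, -0.85, 12.3], [1, -12.0, -7.2, -0.85, 12.3], [1, -12.0, -7.2, -0.85, 12.3], [1, -12.0, -7.2, -0.85, 12.3], [1, -12.0, -7.2, -0.85, 12.3], [1, -17.6, -13.75, -0.85, 12.3], [1, -17.6, -13.75, -0.85, 12.3], [1, -17.6, -13.75, -0.85, 12.3], [1, -17.6, -13.75, -0.85, 12.3], [1, -17.6, -13.75, -0.85, 12.3], [1, -17.6, -13.75, -0.85, 12.3]],
  ],
)

```text
time: 1.8
ee_pos: [0.4989, 0.1009, 0.2502]
orientation: [-180.0, -0.0, 87.4]
ft_force: [-0.3, 0.8, -0.6]
opening: 0.0854
grip_force: 0.0
```

```bash
python3 - <<'E'
from h import *
go((.5,-.1,.25,87.4),(.42,-.337,.20,87),(.6,-.02,.3,87.4))
E
```

```text
t 1.80 pos [0.4989 0.1009 0.2502] ori [-1.7998e+02 -3.0000e-02  8.7370e+01] q [ 11.4   7.7 -12.9  69.4   0.  104.1] op 0.0854 F [-0.3  0.8 -0.6]
(0.5, -0.1, 0.25, 87.4) -> [-8.027e+00  4.130e-01  5.000e-03] turn -0.005
(0.42, -0.337, 0.2, 87) -> [-17.645  -2.347   2.001] turn 0.061
(0.6, -0.02, 0.3, 87.4) -> [-4.646  4.262 -1.995] turn -0.005
```

Emit:
step_arm(
  plan=[
    [[1, -4.6, 4.2, -2.2, 0], [1, -4.6, 4.2, -2.2, 0], [1, -4.6, 4.2, -2.2, 0], [1, -4.6, 4.2, -2.2, 0], [1, -4.6, 4.2, -2.2, 0], [1, -4.6, 4.2, -2.2, 0]],
  ],
)

```text
time: 2.55
ee_pos: [0.5978, -0.0177, 0.3049]
orientation: [-179.9, -0.0, 87.5]
ft_force: [0.0, 0.5, -0.7]
opening: 0.0855
grip_force: 0.0
```

```bash
python3 - <<'E'
from h import *
m=camera_model("wrist");im=read_camera("wrist");np.save("w1.npy",im);import pickle;pickle.dump(m,open("w1.pkl","wb"))
a=np.clip(im[:,:,::-1]*1.5,0,255).astype(np.uint8)
cv2.imwrite("pics/w1.png",cv2.resize(a,(800,600),interpolation=cv2.INTER_CUBIC))
go((.6,.1,.25,87.4),(.6,-.1,.25,87.4),(.42,-.337,.20,87))
E
```

```text
t 2.60 pos [ 0.5979 -0.0178  0.305 ] ori [-1.7995e+02 -1.0000e-02  8.7470e+01] q [-1.7 16.9  5.7 78.8  0.  90.8] op 0.0856 F [ 0.8 -0.2  0.8]
(0.6, 0.1, 0.25, 87.4) -> [ 4.713 -0.121  2.201] turn 0.012
(0.6, -0.1, 0.25, 87.4) -> [-3.28   0.231  2.199] turn 0.012
(0.42, -0.337, 0.2, 87) -> [-13.068  -6.542   4.203] turn 0.079
```

View pics/w1.png

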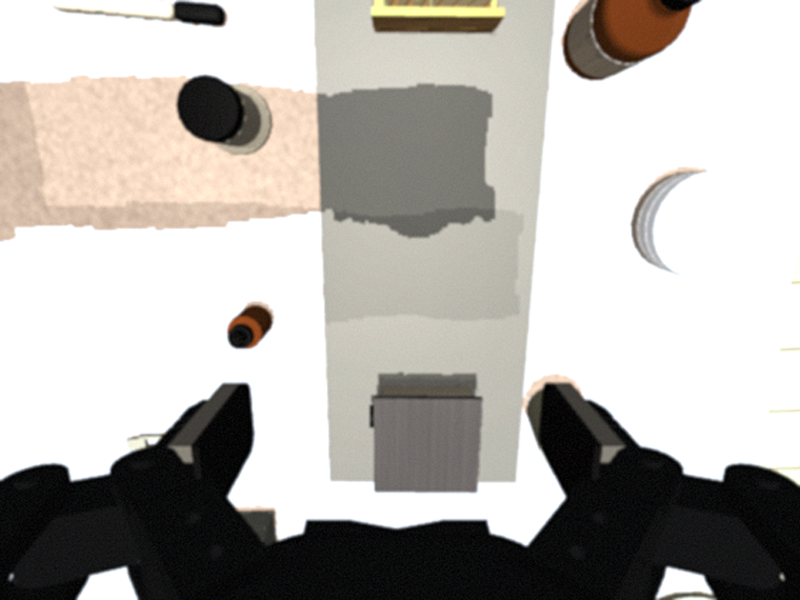

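The wrist picture shows the mat edges, left (316,0)–(331,481) and right (553,0)–(517,482). The hot-plate top corners are (375,397), (481,397), (477,492) and (375,491). The jar is near (235,115) and the dropper near (250,325).

```bash
python3 - <<'E'
from h import *
import pickle;m=pickle.load(open("w1.pkl","rb"))
f=lambda U,V,z:ray(m,(U+.5)*.7-.5,(V+.5)*.7-.5,z)
L=[f(316,0,.001),f(331,481,.001)];R=[f(553,0,.001),f(517,482,.001)]
for E in(L,R):
    d=E[0]-E[1];print("edge",E,"yaw",-np.degrees(np.arctan2(d[0],d[1])))
B=(L[1]+R[1])/2;print("end mid",B)
for yaw in(-2.6,-2.0):
    y=np.array([-np.sin(np.radians(yaw)),np.cos(np.radians(yaw))]);print("origin from end",B+.27*y)
print("hp");rect([f(*p,.047) for p in[(375,397),(481,397),(477,492),(375,491)]])
print("rack near corners",f(372,13,.066),f(503,11,.066),"base",f(376,30,0),f(497,31,0))
print("drop",f(240,335,.066),"jar cap",f(209,108,.074))
E
```

```text
edge [array([0.54156017, 0.19494085]), array([ 0.51795816, -0.260836  ])] yaw -2.9643643127767447
edge [array([0.73739162, 0.18641413]), array([ 0.71797205, -0.27067467])] yaw -2.4327684743609095
end mid [ 0.6179651  -0.26575533]
origin from end [0.63021311 0.00396672]
origin from end [0.62738797 0.00408019]
hp
  c [ 0.6202 -0.1948] L1 98.3 a1 -2.79 L2 100.2 a2 -92.59
rack near corners [0.58939918 0.1639077 ] [0.68257139 0.16111511] base [0.58991385 0.17089041] [0.6915937  0.16571248]
drop [ 0.46449614 -0.07190237] jar cap [0.46711925 0.1051765 ]
```

Emit:
step_arm(
  plan=[
    [[1, -13.0, -6.5, 4.2, 0.17], [1, -13.0, -6.5, 4.2, 0.17], [1, -13.0, -6.5, 4.2, 0.17], [1, -13.0, -6.5, 4.2, 0.17], [1, -13.0, -6.5, 4.2, 0.17], [1, -13.0, -6.5, 4.2, 0.17], [1, -13.0, -6.5, 4.2, 0.17], [1, -13.0, -6.5, 4.2, 0.17], [1, -13.0, -6.5, 4.2, 0.17], [1, -13.0, -6.5, 4.2, 0.17]],
  ],
)

```text
time: 3.85
ee_pos: [0.4225, -0.3354, 0.2008]
orientation: [180.0, 0.0, 86.5]
ft_force: [-0.1, -0.6, 0.2]
opening: 0.0854
grip_force: 0.0
```

```bash
cat >> h.py <<'E'
import pickle
def shot(n,g=1.0):
    m=camera_model("wrist");im=read_camera("wrist");pickle.dump(m,open(n+".pkl","wb"))
    cv2.imwrite("pics/"+n+".png",cv2.resize(np.clip(im[:,:,::-1]*g,0,255).astype(np.uint8),(800,600),interpolation=cv2.INTER_CUBIC))
def px(n):
    m=pickle.load(open(n+".pkl","rb")); return lambda U,V,z:ray(m,(U+.5)*.7-.5,(V+.5)*.7-.5,z)
E
python3 - <<'E'
from h import *
go(); shot("w2")
E
```

```text
t 3.85 pos [ 0.4225 -0.3354  0.2008] ori [1.7996e+02 2.0000e-02 8.6480e+01] q [-38.4  12.2 -14.   63.8   0.   55.1] op 0.0854 F [-0.1 -0.6  0.2]
```

View pics/w2.png

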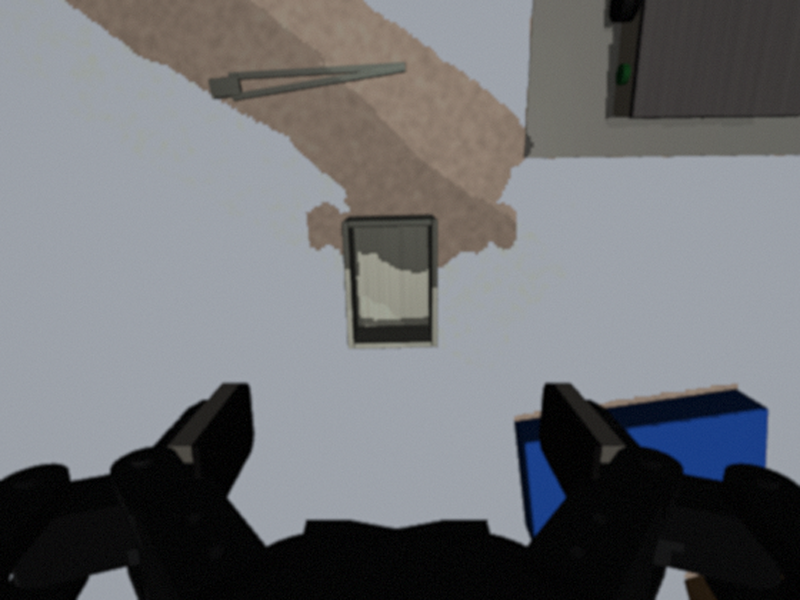

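The dish rim corners are (343,217), (437,215), (438,347) and (348,348). It lies nearly parallel to the jaws.

```bash
python3 - <<'E'
from h import *
f=px("w2");P=[f(*p,.045) for p in[(343,217),(437,215),(438,347),(348,348)]];print(P);rect(P)
print("mat corner",f(527,155,.001))
c=np.mean(P,0)
go((*c,.034,86.4),(*c,.1,86.4))
E
```

```text
[array([ 0.39359188, -0.28947807]), array([ 0.45176224, -0.2918095 ]), array([ 0.44909357, -0.37827783]), array([ 0.38919305, -0.37530412])]
  c [ 0.4209 -0.3337] L1 59.1 a1 -2.57 L2 86.2 a2 -92.35
mat corner [ 0.51860673 -0.25835283]
t 3.90 pos [ 0.4224 -0.3355  0.2007] ori [1.7996e+02 2.0000e-02 8.6460e+01] q [-38.5  12.2 -14.   63.8   0.   55.1] op 0.0853 F [-0.2 -0.6  0.5]
(np.float64(0.42091018480144404), np.float64(-0.3337173806546706), 0.034, 86.4) -> [ 0.071 -0.067  6.667] turn 0.010
(np.float64(0.42091018480144404), np.float64(-0.3337173806546706), 0.1, 86.4) -> [ 0.07  -0.065  4.027] turn 0.010
```

Emit:
step_arm(
  plan=[
    [[1, 0.02, -0.07, 5.0, -0.08], [1, 0.02, -0.07, 5.0, -0.08], [1, 0.02, -0.07, 6.65, -0.08], [1, 0.02, -0.07, 6.65, -0.08], [-1, 0.02, -0.07, 6.65, -0.08], [-1, 0.02, -0.07, 6.65, -0.08], [-1, 0.02, -0.07, 6.65, -0.08], [-1, 0.02, -0.07, 6.65, -0.08], [-1, 0.02, -0.07, 6.65, -0.08], [-1, 0.02, -0.07, 6.65, -0.08]],
  ],
  grip_force=35,
)

```text
time: 5.15
ee_pos: [0.4213, -0.337, 0.0369]
orientation: [179.8, 0.1, 86.8]
ft_force: [-2.1, 1.4, 5.8]
opening: 0.0572
grip_force: 36.0
```

```bash
python3 - <<'E'
from h import *
go((.421,-.335,.134,87),(.529,.003,.134,87.35),(.629,.003,.134,87.35),(.629,.003,.036,87.35))
E
```

```text
t 5.15 pos [ 0.4213 -0.337   0.0369] ori [1.7981e+02 1.3000e-01 8.6830e+01] q [-38.7  20.3 -26.6  42.9   0.   54.5] op 0.0572 F [-2.1  1.4  5.8]
(0.421, -0.335, 0.134, 87) -> [ 6.900e-02 -3.000e-03 -3.884e+00] turn -0.029
(0.529, 0.003, 0.134, 87.35) -> [13.807  3.562 -3.904] turn -0.087
(0.629, 0.003, 0.134, 87.35) -> [14.028  7.556 -3.891] turn -0.087
(0.629, 0.003, 0.036, 87.35) -> [14.038  7.543  0.029] turn -0.087
```

Emit:
step_arm(
  plan=[
    [[-1, 0, 0, -2, 0], [-1, 0, 0, -3.9, 0], [-1, 0, 0, -3.9, 0], [-1, 14.0, 7.5, -3.9, -0.09], [-1, 14.0, 7.5, -3.9, -0.09], [-1, 14.0, 7.5, -3.9, -0.09], [-1, 14.0, 7.5, -3.9, -0.09], [-1, 14.0, 7.5, -3.9, -0.09], [-1, 14.0, 7.5, -3.9, -0.09], [-1, 14.0, 7.5, -3.9, -0.09], [-1, 14.0, 7.5, -3.9, -0.09], [-1, 14.0, 7.5, -3.9, -0.09]],
  ],
)

```text
time: 6.65
ee_pos: [0.6255, 0.0022, 0.1312]
orientation: [-179.9, 0.0, 87.3]
ft_force: [-0.5, 0.3, -2.7]
opening: 0.057
grip_force: 38.0
```

```bash
python3 - <<'E'
from h import *
go((.629,.002,.136,87.35)); shot("w3",1.3)
E
```

```text
t 6.65 pos [0.6255 0.0022 0.1312] ori [-1.7994e+02  4.0000e-02  8.7310e+01] q [ 0.2 23.7 -7.5 58.8 -0.  92.9] op 0.0570 F [-0.5  0.3 -2.7]
(0.629, 0.002, 0.136, 87.35) -> [-0.002  0.14  -0.191] turn -0.007
```

View pics/w3.png

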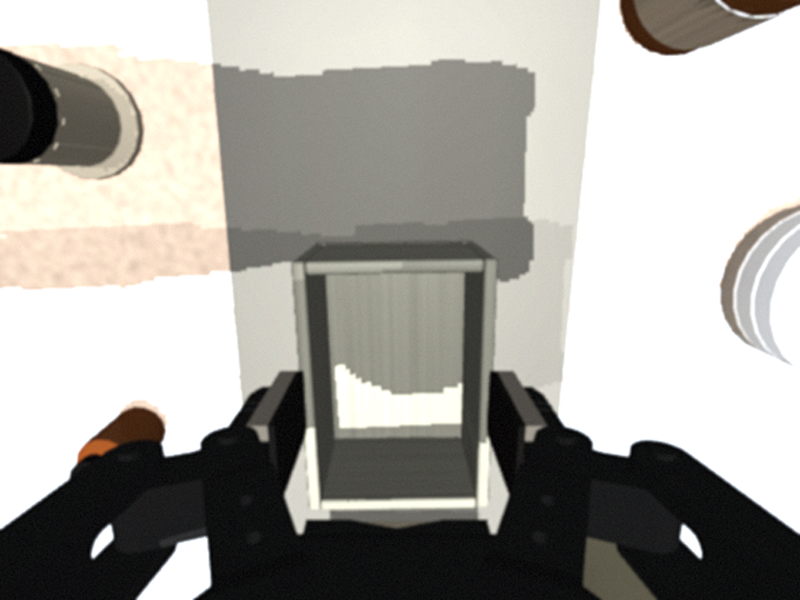

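The dish is held level: the rim's far edge is at row 262 (columns 294–496) and its near edge at about row 509. The mat edges run (208,0)–(244,405) and (600,0)–(561,405).

```bash
python3 - <<'E'
from h import *
f=px("w3");P=[f(*p,.139) for p in[(294,262),(496,262),(486,509),(312,509)]];rect(P)
L=[f(208,0,.001),f(244,405,.001)];R=[f(600,0,.001),f(561,405,.001)]
for E in(L,R): d=E[0]-E[1];print(E,"yaw",-np.degrees(np.arctan2(d[0],d[1])), "x at y=0",E[1]+d*(-E[1][1]/d[1]))
E
```

```text
c [0.6269 0.0034] L1 58.7 a1 -2.64 L2 83.9 a2 -91.77
[array([0.53819351, 0.16073018]), array([ 0.52726054, -0.06426458])] yaw -2.78193465502613 x at y=0 [0.53038329 0.        ]
[array([0.73697501, 0.1514827 ]), array([ 0.72708935, -0.07347523])] yaw -2.516212698259664 x at y=0 [0.73031818 0.        ]
```

Emit:
step_arm(
  plan=[
    [[-1, 0.04, 0.14, 2.0, 0], [-1, 0.04, 0.14, 3.4, 0], [-1, 0.04, 0.14, 3.4, 0], [-1, 0.04, 0.14, 3.75, 0], [-1, 0.04, 0.14, 3.75, 0], [-1, 0.04, 0.14, 3.75, 0]],
  ],
)

```text
time: 7.45
ee_pos: [0.6308, 0.004, 0.039]
orientation: [179.9, -0.0, 87.4]
ft_force: [-0.1, 0.8, -1.2]
opening: 0.057
grip_force: 38.4
```

```bash
python3 - <<'E'
from h import *
go((.629,.003,.0369,87.35))
E
```

```text
t 7.45 pos [0.6308 0.004  0.039 ] ori [179.89  -0.    87.36] q [  0.4  28.6 -13.   48.3  -0.   93. ] op 0.0570 F [-0.1  0.8 -1.2]
(0.629, 0.003, 0.0369, 87.35) -> [-0.042 -0.071  0.085] turn 0.001
```

Emit:
step_arm(
  plan=[
    [[-1, -0.04, -0.06, 0.05, 0], [-1, -0.04, -0.06, 0.1, 0], [-1, -0.04, -0.06, 0.1, 0], [1, -0.04, -0.06, 0.1, 0], [1, -0.04, -0.06, 0.1, 0], [1, -0.04, -0.06, 0.1, 0], [1, -0.04, -0.06, 0.1, 0], [1, -0.04, -0.06, -2, 0], [1, -0.04, -0.06, -4, 0], [1, -0.04, -0.06, -6, 0], [1, -0.04, -0.06, -6, 0], [1, -0.04, -0.06, -6, 0]],
  ],
)

```text
time: 8.95
ee_pos: [0.6282, 0.0031, 0.1873]
orientation: [-180.0, 0.0, 87.4]
ft_force: [-0.6, -0.6, -0.5]
opening: 0.0852
grip_force: 0.0
```

```bash
python3 - <<'E'
from h import *
go((.466,.102,.19,87.35)); shot("w4",1.2)
E
```

```text
t 8.95 pos [0.6282 0.0031 0.1873] ori [-179.98    0.     87.36] q [ 0.3 22.  -2.4 65.5 -0.  92.9] op 0.0852 F [-0.6 -0.6 -0.5]
(0.466, 0.102, 0.19, 87.35) -> [ 3.652 -6.662 -0.106] turn 0.002
```

View pics/w4.png

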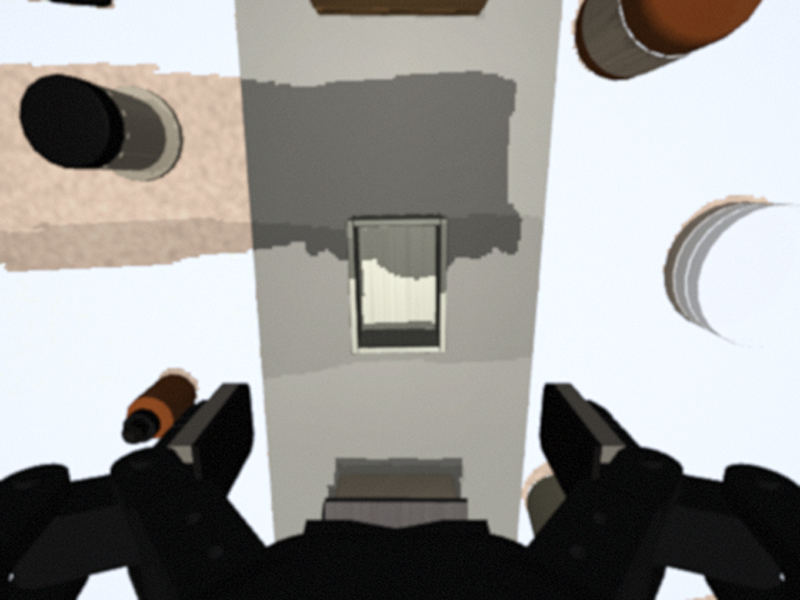

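The dish stands square on the mat, rim (348,217)–(445,353). The rack's foot is at row 14 and the hot plate's near top edge at row 499. The jar's foot has its right extreme near (183,138).

```bash
python3 - <<'E'
from h import *
f=px("w4");P=[f(*p,.045) for p in[(348,217),(446,217),(445,353),(352,353)]];rect(P)
print("hp edge",f(326,499,.047),f(467,499,.047));print("rack base",f(316,14,0),f(485,14,0))
L=[f(236,0,.001),f(274,520,.001)];R=[f(561,0,.001),f(520,500,.001)]
for E in(L,R): d=E[0]-E[1];print("yaw",-np.degrees(np.arctan2(d[0],d[1])), "x at y=.004",E[1]+d*((.004-E[1][1])/d[1]))
print("jar foot right",f(183,138,.01),"bottom",f(148,181,.01),"cap",f(72,121,.074))
print("dropper bulb",f(142,426,.066))
m=pickle.load(open("w4.pkl","rb"));print(np.array(proj(m,(.465,.1,.074)))/.7,np.array(proj(m,(.466,.102,.074)))/.7)
E
```

```text
c [0.6304 0.0054] L1 58.7 a1 -2.61 L2 85.5 a2 -91.93
hp edge [ 0.57401588 -0.14165292] [ 0.67162126 -0.14611048]
rack base [0.58737051 0.17021347] [0.69152608 0.1654873 ]
yaw -2.867963874633628 x at y=.004 [0.53056136 0.004     ]
yaw -2.7719949379109745 x at y=.004 [0.72964337 0.004     ]
jar foot right [0.497884   0.10118119] bottom [0.47084595 0.07594883] cap [0.46965733 0.10549622]
dropper bulb [ 0.4686244  -0.07024508]
[ 65.12256552 132.74725223] [ 66.1829391  128.47761006]
```

Emit:
step_arm(
  plan=[
    [[1, 3.65, -6.64, 0, 0], [1, 3.65, -6.64, 0, 0], [1, 3.65, -6.64, 0, 0], [1, 3.65, -6.64, 0, 0], [1, 3.65, -6.64, 2, 0], [1, 3.65, -6.64, 4, 0], [1, 3.65, -6.64, 5.65, 0], [1, 3.65, -6.64, 5.65, 0], [-1, 3.65, -6.64, 5.65, 0], [-1, 3.65, -6.64, 5.65, 0], [-1, 3.65, -6.64, 5.65, 0], [-1, 3.65, -6.64, 5.65, 0]],
  ],
  grip_force=30,
)

```text
time: 10.5
ee_pos: [0.4682, 0.1023, 0.0482]
orientation: [179.8, -0.0, 87.4]
ft_force: [-0.6, 0.0, 5.9]
opening: 0.0449
grip_force: 29.8
```

Emit:
step_arm(
  plan=[
    [[-1, 0, 0, 0, 0], [-1, 0, 0, 0, 0], [-1, 0, 0, 0, 0], [-1, 0, 0, 0, 0]],
  ],
)

```text
time: 11.0
ee_pos: [0.4682, 0.1023, 0.0482]
orientation: [179.8, -0.0, 87.4]
ft_force: [-0.8, -0.1, 5.6]
opening: 0.0448
grip_force: 29.8
```

```bash
python3 - <<'E'
from h import *
m=np.array([.629,.003]);a=np.radians(-2.65);X=np.array([np.cos(a),np.sin(a)]);Y=np.array([-np.sin(a),np.cos(a)])
j=m+.101*Y;print(j,"dropper",m+.076*X)
go((*j,.1,87.35))
E
```

```text
[0.63366971 0.10389199] dropper [ 7.04918726e-01 -5.13840014e-04]
t 11.00 pos [0.4682 0.1023 0.0482] ori [ 1.7982e+02 -5.0000e-02  8.7360e+01] q [ 12.3  13.9 -33.9  42.   -0.  105. ] op 0.0448 F [-0.8 -0.1  5.6]
(np.float64(0.6336697084394574), np.float64(0.10389199087683057), 0.1, 87.35) -> [ 0.371  6.615 -2.05 ] turn 0.002
```

Emit:
step_arm(
  plan=[
    [[-1, 0, 0, -1.5, 0], [-1, 0, 0, -2.5, 0], [-1, 0.37, 6.6, -2.5, 0], [-1, 0.37, 6.6, -2.5, 0], [-1, 0.37, 6.6, -2.5, 0], [-1, 0.37, 6.6, -2.5, 0], [-1, 0.37, 6.6, -2.5, 0], [-1, 0.37, 6.6, -1.0, 0], [-1, 0.37, 6.6, -0.5, 0], [-1, 0.37, 6.6, -0.5, 0], [-1, 0.37, 6.6, -0.5, 0], [-1, 0.37, 6.6, -0.5, 0]],
  ],
)

```text
time: 12.5
ee_pos: [0.6329, 0.1038, 0.0603]
orientation: [179.9, -0.0, 87.4]
ft_force: [0.3, -0.8, -1.8]
opening: 0.0449
grip_force: 31.4
```

```bash
python3 - <<'E'
from h import *
go((.6337,.1039,.0482,87.35)); shot("w5",1.2)
E
```

```text
t 12.50 pos [0.6329 0.1038 0.0603] ori [ 1.7989e+02 -2.0000e-02  8.7360e+01] q [  9.3  28.5 -10.1  51.3  -0.  101.9] op 0.0449 F [ 0.3 -0.8 -1.8]
(0.6337, 0.1039, 0.0482, 87.35) -> [0.007 0.032 0.486] turn 0.002
```

View pics/w5.png

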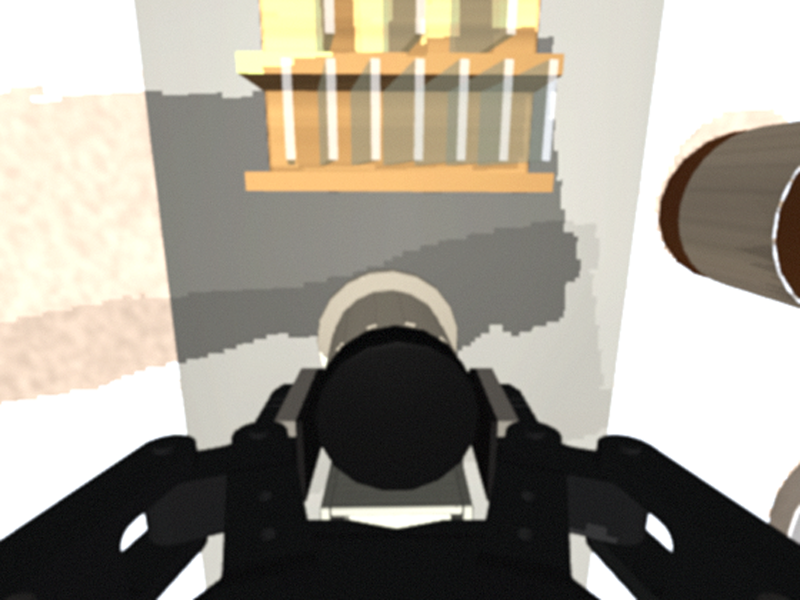

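The jar is held upright with its cap centred at (398,408) and its foot's far edge at (388,271). The rack's foot is at row 192, and the dish's near edge shows below the cap at about rows 507–518.

```bash
python3 - <<'E'
from h import *
f=px("w5");print("cap",f(398,408,.086),"foot far",f(388,271,.022),"rack",f(400,192,0),"dish rim",f(395,505,.045),f(395,520,.045))
E
```

```text
cap [0.63463931 0.10929856] foot far [0.63231419 0.13583008] rack [0.63848657 0.16498536] dish rim [0.63095379 0.0470716 ] [0.63063572 0.04016586]
```

Emit:
step_arm(
  plan=[
    [[-1, -0.03, 0.02, 0.3, 0], [-1, -0.03, 0.02, 0.5, 0], [-1, -0.03, 0.02, 0.5, 0], [-1, -0.03, 0.02, 0.5, 0], [1, -0.03, 0.02, 0.5, 0], [1, -0.03, 0.02, 0.5, 0], [1, -0.03, 0.02, 0.5, 0], [1, -0.03, 0.02, 0.5, 0], [1, -0.03, 0.02, -1.5, 0], [1, -0.03, 0.02, -3.5, 0], [1, -0.03, 0.02, -5, 0], [1, -0.03, 0.02, -5, 0]],
  ],
)

```text
time: 14.05
ee_pos: [0.6349, 0.1032, 0.1879]
orientation: [179.6, -0.1, 87.4]
ft_force: [1.1, -0.3, -1.0]
opening: 0.0853
grip_force: 0.0
```

```bash
python3 - <<'E'
from h import *
go((.461,-.076,.18,177.35),(.461,-.076,.032,177.35))
E
```

```text
t 14.05 pos [0.6349 0.1032 0.1879] ori [ 1.7962e+02 -8.0000e-02  8.7360e+01] q [  9.2  23.3  -0.5  65.8   0.  101.9] op 0.0853 F [ 1.1 -0.3 -1. ]
(0.461, -0.076, 0.18, 177.35) -> [-7.481 -6.622  0.262] turn -14.999
(0.461, -0.076, 0.032, 177.35) -> [-7.489 -6.661  6.182] turn -14.999
```

Emit:
step_arm(
  plan=[
    [[1, -7.5, -6.6, 0, -15], [1, -7.5, -6.6, 0, -15], [1, -7.5, -6.6, 0, -15], [1, -7.5, -6.6, 0, -15], [1, -7.5, -6.6, 0, -15], [1, -7.5, -6.6, 0, -15], [1, -7.5, -6.6, 0, -15], [1, -7.5, -6.6, 0, -15], [1, -7.5, -6.6, 0, -15], [1, -7.5, -6.6, 0, -15], [1, -7.5, -6.6, 0, -15]],
  ],
)

```text
time: 15.42
ee_pos: [0.4586, -0.0768, 0.1834]
orientation: [180.0, -0.1, 177.3]
ft_force: [0.8, -0.1, 0.4]
opening: 0.0856
grip_force: 0.0
```

```bash
python3 - <<'E'
from h import *
go((.461,-.076,.1,177.35)); shot("w6",1.2)
E
```

```text
t 15.43 pos [ 0.4586 -0.0768  0.1834] ori [ 1.8000e+02 -6.0000e-02  1.7729e+02] q [ -9.5   5.  -24.9  60.2  -0.   -6.8] op 0.0856 F [ 0.8 -0.1  0.4]
(0.461, -0.076, 0.1, 177.35) -> [-0.098  0.037  3.335] turn -0.011
```

View pics/w6.png

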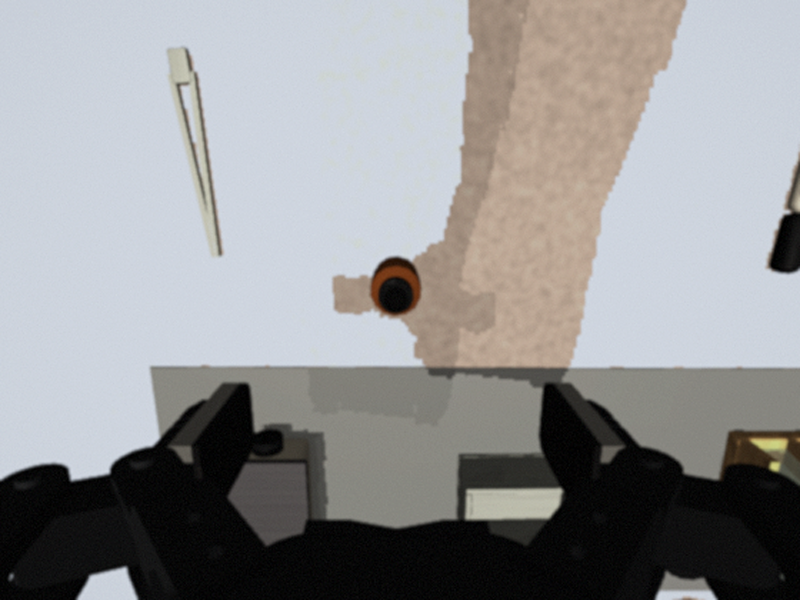

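The dropper is nearly centred between the jaws: bulb (397,296), shoulder (396,289).

```bash
python3 - <<'E'
from h import *
f=px("w6");print(f(397,296,.066),f(396,289,.04)); a=f(152,368,.001);b=f(799,367,.001);print(a,b)
E
```

```text
[ 0.4566413  -0.07616389] [ 0.45838594 -0.07682697]
[ 0.51802201 -0.25888654] [0.53938376 0.21510026]
```

Emit:
step_arm(
  plan=[
    [[1, 0.02, -0.06, 2, 0], [1, 0.02, -0.06, 4, 0], [1, 0.02, -0.06, 5.95, 0], [1, 0.02, -0.06, 5.95, 0], [-1, 0.02, -0.06, 5.95, 0], [-1, 0.02, -0.06, 5.95, 0], [-1, 0.02, -0.06, 5.95, 0], [-1, 0.02, -0.06, 5.95, 0], [-1, 0.02, -0.06, 5.95, 0], [-1, 0.02, -0.06, 5.95, 0], [-1, 0.02, -0.06, 5.95, 0], [-1, 0.02, -0.06, 5.95, 0]],
  ],
  grip_force=25,
)

```text
time: 16.98
ee_pos: [0.4601, -0.0777, 0.0369]
orientation: [179.9, 0.2, 177.4]
ft_force: [-0.4, 3.2, 6.6]
opening: 0.0274
grip_force: 21.2
```

```bash
python3 - <<'E'
from h import *
s=get_state()["ee_pos"]
go((.7049,-.0005,s[2],177.35))
E
```

```text
t 16.98 pos [ 0.4601 -0.0777  0.0369] ori [179.9    0.18 177.38] q [ -9.7  13.6 -36.2  40.1   0.1  -7.1] op 0.0274 F [-0.4  3.2  6.6]
(0.7049, -0.0005, np.float64(0.03685505460506017), 177.35) -> [-9.642  3.532  0.038] turn 0.005
```

Emit:
step_arm(
  plan=[
    [[-1, 0, 0, -2, 0], [-1, 0, 0, -4, 0], [-1, 0, 0, -4, 0], [-1, -9.65, 3.5, -4, 0], [-1, -9.65, 3.5, -4, 0], [-1, -9.65, 3.5, -4, 0], [-1, -9.65, 3.5, -4, 0], [-1, -9.65, 3.5, -4, 0], [-1, -9.65, 3.5, -4, 0], [-1, -9.65, 3.5, -4, 0], [-1, -9.65, 3.5, -4, 0]],
  ],
)

```text
time: 18.35
ee_pos: [0.7025, -0.0027, 0.136]
orientation: [-180.0, 0.0, 177.3]
ft_force: [0.9, -0.2, -0.2]
opening: 0.0
grip_force: 0.0
```

```bash
python3 - <<'E'
from h import *
go((.7049,-.0005,.0369,177.35)); shot("w7",1.2)
E
```

```text
t 18.35 pos [ 0.7025 -0.0027  0.136 ] ori [-1.8000e+02  1.0000e-02  1.7732e+02] q [-0.2 31.6  5.5 63.9 -0.   2.5] op 0.0000 F [ 0.9 -0.2 -0.2]
(0.7049, -0.0005, 0.0369, 177.35) -> [-0.092  0.092  3.963] turn -0.006
```

View pics/w7.png

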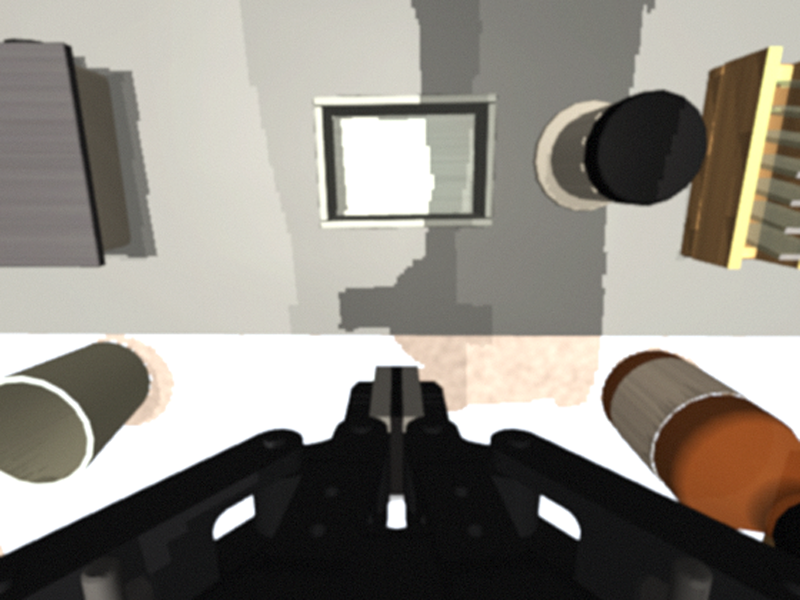

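The jaws are empty, so the dropper slipped out. The grip was too near its sloping shoulder. The dish and jar stand as placed. I check where the bottle is with the top camera.

```bash
python3 - <<'E'
from h import *
m=camera_model("top");u,v=map(int,proj(m,(.459,-.078,.04)));print(u,v)
a=cv2.imread("pics/avg.png").astype(float);b=np.clip(read_camera("top")[:,:,::-1]*1.5,0,255)
for i in(a,b):
    c=i[v-45:v+45,u-60:u+60];k=(c[:,:,2]-c[:,:,0]>60);ys,xs=np.nonzero(k);print(k.sum(),xs.mean()+u-60,ys.mean()+v-45,xs.std(),ys.std())
cv2.imwrite("pics/t2.png",cv2.resize(b[v-45:v+45,u-60:u+60].astype(np.uint8),(720,540),interpolation=cv2.INTER_CUBIC))
go((.4595,-.0785,.12,177.35),(.4595,-.0785,.029,177.35))
E
```

```text
324 252
64 323.6875 254.09375 4.018997853943194 3.8999949919839643
9230 314.8633802816901 252.29599133261104 29.75047678912748 25.952785181687446
t 18.45 pos [ 0.7029 -0.0025  0.136 ] ori [1.8000e+02 3.0000e-02 1.7733e+02] q [-0.2 31.6  5.5 63.9 -0.   2.5] op 0.0000 F [0.3 0.6 0.3]
(0.4595, -0.0785, 0.12, 177.35) -> [ 9.585 -3.49   0.635] turn -0.004
(0.4595, -0.0785, 0.029, 177.35) -> [ 9.587 -3.49   4.275] turn -0.004
```

View pics/t2.png

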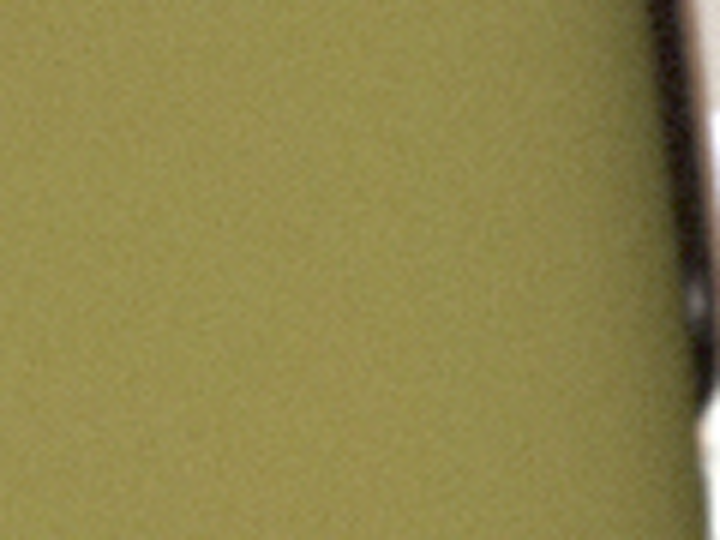

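The arm's link hides that spot from the top camera. I go back above it and check with the wrist camera.

Emit:
step_arm(
  plan=[
    [[1, 9.62, -3.42, -1.9, 0], [1, 9.62, -3.42, -1.9, 0], [1, 9.62, -3.42, -1.9, 0], [1, 9.62, -3.42, -1.9, 0], [1, 9.62, -3.42, -1.9, 0], [1, 9.62, -3.42, -1.9, 0], [1, 9.62, -3.42, -1.9, 0]],
  ],
)

```text
time: 19.32
ee_pos: [0.4607, -0.0763, 0.1828]
orientation: [180.0, 0.1, 177.4]
ft_force: [0.4, 0.8, -0.5]
opening: 0.0858
grip_force: 0.0
```

```bash
python3 - <<'E'
from h import *
go((.4595,-.0785,.0285,177.35)); shot("w8",1.2)
for n in("w6","w8"):
    a=cv2.imread(f"pics/{n}.png").astype(float)[180:365,280:480]
    k=((a[:,:,2]-a[:,:,0]>40)&(a[:,:,2]>1.9*a[:,:,0])).astype(np.uint8);ys,xs=np.nonzero(k);print(n,k.sum(),xs.mean()+280,ys.mean()+180,cv2.boundingRect(k))
    d=(a.max(2)<35).astype(np.uint8);_,_,st,c=cv2.connectedComponentsWithStats(d);i=1+np.argmax(st[1:,4]);print(" dark",st[i],c[i]+[280,180])
E
```

```text
t 19.32 pos [ 0.4607 -0.0763  0.1828] ori [1.8000e+02 7.0000e-02 1.7738e+02] q [ -9.4   5.1 -24.8  60.    0.   -6.8] op 0.0858 F [ 0.4  0.8 -0.5]
(0.4595, -0.0785, 0.0285, 177.35) -> [ 0.051 -0.092  6.174] turn 0.006
w6 990 395.13737373737376 283.41515151515154 (91, 85, 49, 50)
 dark [100  98  32  34 885] [395.36497175 294.75819209]
w8 992 391.8881048387097 276.70362903225805 (87, 77, 50, 51)
 dark [ 96  91  32  34 853] [391.76318875 288.20515826]
```

```bash
python3 - <<'E'
from h import *
f=px("w8");print(f(391.8,288.2,.066),f(392.5,281.5,.04)); f=px("w6");print(f(395.4,294.8,.066))
E
```

```text
[ 0.45425199 -0.07834456] [ 0.45588136 -0.07822857]
[ 0.45590376 -0.0770337 ]
```

The bottle is still upright, within 2 mm of where it stood. I grip it again, lower, with the jaws pre-closed and centred better.

Emit:
step_arm(
  plan=[
    [[0.15, 0.14, -0.14, 0, 0], [0.15, 0.14, -0.14, 1, 0], [0.15, 0.14, -0.14, 3, 0], [0.15, 0.14, -0.14, 4.5, 0], [0.15, 0.14, -0.14, 6.2, 0], [0.15, 0.14, -0.14, 6.2, 0], [0.15, 0.14, -0.14, 6.2, 0], [-1, 0.14, -0.14, 6.2, 0], [-1, 0.14, -0.14, 6.2, 0], [-1, 0.14, -0.14, 6.2, 0], [-1, 0.14, -0.14, 6.2, 0], [-1, 0.14, -0.14, 6.2, 0]],
  ],
  grip_force=30,
)

```text
time: 20.88
ee_pos: [0.4575, -0.08, 0.0296]
orientation: [-180.0, 0.2, 177.4]
ft_force: [0.2, 0.8, 7.0]
opening: 0.0302
grip_force: 29.4
```

Emit:
step_arm(
  plan=[
    [[-1, 0, 0, 0, 0], [-1, 0, 0, -0.2, 0], [-1, 0, 0, -0.4, 0], [-1, 0, 0, -0.4, 0]],
  ],
)

```text
time: 21.38
ee_pos: [0.456, -0.0798, 0.0383]
orientation: [-180.0, 0.1, 177.4]
ft_force: [0.3, -1.2, -0.8]
opening: 0.0301
grip_force: 29.7
```

```bash
python3 - <<'E'
from h import *
go((.705,-.0005,.1383,177.35))
E
```

```text
t 21.38 pos [ 0.456  -0.0798  0.0383] ori [-1.7999e+02  5.0000e-02  1.7736e+02] q [ -9.9  13.2 -36.4  40.3  -0.   -7.3] op 0.0301 F [ 0.3 -1.2 -0.8]
(0.705, -0.0005, 0.1383, 177.35) -> [-9.806  3.628 -3.99 ] turn 0.002
```

Emit:
step_arm(
  plan=[
    [[-1, 0, 0, -2, 0], [-1, 0, 0, -4, 0], [-1, 0, 0, -4, 0], [-1, -9.8, 3.62, -4, 0], [-1, -9.8, 3.62, -4, 0], [-1, -9.8, 3.62, -4, 0], [-1, -9.8, 3.62, -4, 0], [-1, -9.8, 3.62, -4, 0], [-1, -9.8, 3.62, -4, 0], [-1, -9.8, 3.62, -2, 0], [-1, -9.8, 3.62, -0.4, 0], [-1, -9.8, 3.62, -0.4, 0]],
  ],
)

```text
time: 22.88
ee_pos: [0.6993, -0.0014, 0.0441]
orientation: [-180.0, -0.5, 177.3]
ft_force: [-0.6, -0.2, -1.2]
opening: 0.03
grip_force: 30.1
```

Emit:
step_arm(
  plan=[
    [[-1, 0, 0, 0, 0], [-1, 0, 0, 0, 0], [-1, 0, 0, 0, 0]],
  ],
)

```text
time: 23.25
ee_pos: [0.7057, -0.0007, 0.0497]
orientation: [180.0, 0.2, 177.4]
ft_force: [0.9, 0.8, -0.8]
opening: 0.0297
grip_force: 30.1
```

```bash
python3 - <<'E'
from h import *
go((.705,-.0005,.030,177.35)); shot("w9",1.2)
E
```

```text
t 23.25 pos [ 7.057e-01 -7.000e-04  4.970e-02] ori [1.7999e+02 1.6000e-01 1.7736e+02] q [-0.1 35.3 -0.1 54.4  0.   2.6] op 0.0297 F [ 0.9  0.8 -0.8]
(0.705, -0.0005, 0.03, 177.35) -> [0.03  0.005 0.788] turn 0.001
```

View pics/w9.png

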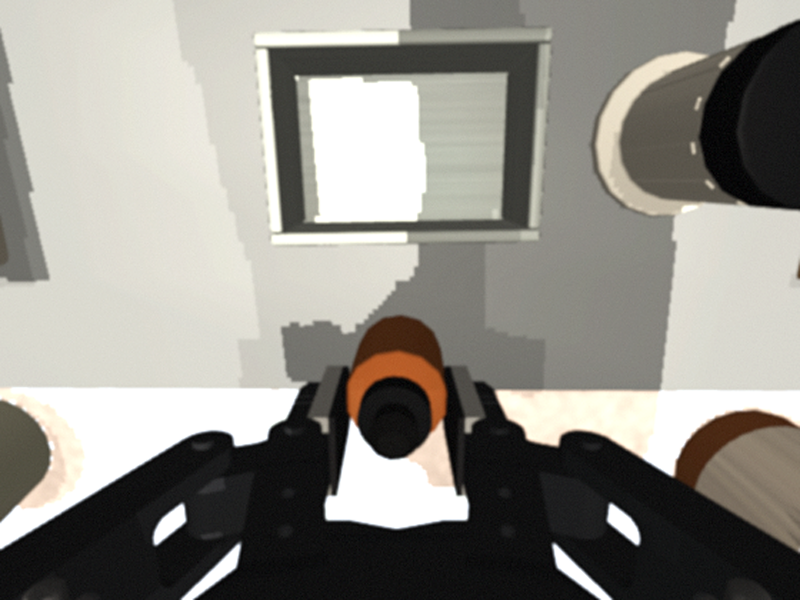

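The bottle hangs upright at (397,400), its base edge nearest the dish at (400,316). The dish rim corners are (254,33), (552,29), (540,242) and (272,244).

```bash
python3 - <<'E'
from h import *
f=px("w9");P=[f(*p,.045) for p in[(254,33),(552,29),(540,242),(272,244)]];rect(P);c=np.mean(P,0)
a=np.radians(-2.65);X=np.array([np.cos(a),np.sin(a)]);Y=np.array([-np.sin(a),np.cos(a)])
e=f(400,316,.020);s=f(397.5,400,.060)
for p in(e+.016*X,s):print(p,"rel x,y",(p-c)@X,(p-c)@Y)
j=f(592,142,.01);print("jar foot edge rel",(j-c)@Y, (f(672,215,.01)-c)@X)
E
```

```text
c [0.6301 0.0054] L1 83.9 a1 87.95 L2 59.5 a2 -1.47
[0.70674706 0.00083866] rel x,y 0.0767456367586916 -0.0009663069596931731
[ 7.06204355e-01 -1.62856507e-04] rel x,y 0.07624981242496083 -0.001991843928147318
jar foot edge rel 0.06920962631047271 0.02354248678475077
```

Emit:
step_arm(
  plan=[
    [[-1, 0.02, 0.05, 0.4, 0], [-1, 0.02, 0.05, 0.75, 0], [-1, 0.02, 0.05, 0.75, 0], [-1, 0.02, 0.05, 0.78, 0], [-1, 0.02, 0.05, 0.78, 0]],
  ],
)

```text
time: 23.92
ee_pos: [0.7044, 0.0016, 0.029]
orientation: [179.9, 0.0, 177.4]
ft_force: [-2.1, 1.8, 8.2]
opening: 0.0301
grip_force: 31.9
```

Contact is at the expected height, so I release and rise.

Emit:
step_arm(
  plan=[
    [[-1, 0, 0, -0.05, 0], [-1, 0, 0, -0.05, 0], [0.3, 0, 0, -0.05, 0], [0.3, 0, 0, -0.05, 0], [0.3, 0, 0, -0.05, 0], [0.3, 0, 0, -0.05, 0], [0.3, 0, 0, -1, 0], [0.3, 0, 0, -2.5, 0], [0.3, 0, 0, -4, 0], [0.3, 0, 0, -6, 0], [0.3, 0, 0, -6, 0]],
  ],
)

```text
time: 25.3
ee_pos: [0.7072, 0.0006, 0.1838]
orientation: [180.0, 0.5, 177.4]
ft_force: [1.0, 0.3, 0.3]
opening: 0.0554
grip_force: 0.0
```

```bash
python3 - <<'E'
from h import *
shot("w10",1.2)
go((.50,.26,.2,84),(.421,.325,.2,83.8))
a=cv2.imread("pics/w10.png").astype(float)[0:365,280:480]
k=((a[:,:,2]-a[:,:,0]>40)&(a[:,:,2]>1.9*a[:,:,0])).astype(np.uint8);ys,xs=np.nonzero(k);print(k.sum(),cv2.boundingRect(k))
E
```

```text
t 25.35 pos [7.057e-01 7.000e-04 1.809e-01] ori [179.99   0.28 177.36] q [ 0.1 30.5  9.6 68.9  0.   2.7] op 0.0554 F [-0.7  0.4 -0. ]
(0.5, 0.26, 0.2, 84) -> [ 8.695  9.984 -0.805] turn 15.560
(0.421, 0.325, 0.2, 83.8) -> [11.971 12.436 -0.82 ] turn 15.594
1238 (91, 249, 51, 56)
```

Emit:
step_arm(
  plan=[
    [[0, 12.0, 12.4, -0.8, 15.6], [0, 12.0, 12.4, -0.8, 15.6], [0, 12.0, 12.4, -0.8, 15.6], [0, 12.0, 12.4, -0.8, 15.6], [0, 12.0, 12.4, -0.8, 15.6], [0, 12.0, 12.4, -0.8, 15.6], [0, 12.0, 12.4, -0.8, 15.6], [0, 12.0, 12.4, -0.8, 15.6], [0, 12.0, 12.4, -0.8, 15.6], [0, 12.0, 12.4, -0.8, 15.6], [0, 12.0, 12.4, -0.8, 15.6], [0, 12.0, 12.4, -0.8, 15.6]],
  ],
)

```text
time: 26.85
ee_pos: [0.4187, 0.3237, 0.1979]
orientation: [-180.0, 0.0, 83.8]
ft_force: [0.1, 0.8, 0.8]
opening: 0.0431
grip_force: 0.0
```

```bash
python3 - <<'E'
from h import *
go((.421,.325,.038,83.8)); shot("w11",1.2)
m=pickle.load(open("w11.pkl","rb"));u,v=(int(q/.7) for q in proj(m,(.4215,.325,.032)));print(u,v)
a=cv2.imread("pics/w11.png").astype(float);d=(a.max(2)<60).astype(np.uint8)
_,l,st,c=cv2.connectedComponentsWithStats(d)
for i in range(1,len(st)):
    if st[i,4]>300: print(st[i],c[i])
for i in range(1,len(st)):
    if st[i,4]>300 and abs(c[i][0]-u)<60 and abs(c[i][1]-v)<60:
        r=cv2.minAreaRect(np.argwhere(l==i)[:,::-1].astype(np.float32));print(r)
        b=cv2.boxPoints(r);f=px("w11");rect([f(*p,.032) for p in b])
E
```

```text
t 26.85 pos [0.4187 0.3237 0.1979] ori [-1.7997e+02  3.0000e-02  8.3820e+01] q [ 37.7  11.3 -15.5  63.2   0.  133.9] op 0.0431 F [0.1 0.8 0.8]
(0.421, 0.325, 0.038, 83.8) -> [0.063 0.088 6.394] turn 0.003
398 280
[ 556    0  235   77 5544] [640.45021645  53.46085859]
[ 389  233   18   75 1230] [397.29349593 268.82601626]
[     0    355    800    245 101050] [399.4210193 520.6053043]
((397.5, 270.0), (74.0, 17.0), 90.0)
  c [0.4216 0.332 ] L1 11.2 a1 -6.15 L2 49.4 a2 -96.10
```

Emit:
step_arm(
  plan=[
    [[-0.3, 0.16, 0.07, 2, 0], [-0.3, 0.16, 0.07, 4, 0], [-0.3, 0.16, 0.07, 5.5, 0], [-0.3, 0.16, 0.07, 6.3, 0], [-0.3, 0.16, 0.07, 6.3, 0], [-0.3, 0.16, 0.07, 6.3, 0]],
  ],
)

```text
time: 27.65
ee_pos: [0.4215, 0.3283, 0.0416]
orientation: [179.9, -0.0, 83.8]
ft_force: [-0.5, 0.3, 0.6]
opening: 0.0297
grip_force: 0.0
```

Emit:
step_arm(
  plan=[
    [[-0.3, 0, 0, 0.12, 0], [-0.3, 0, 0, 0.12, 0], [-1, 0, 0, 0.12, 0], [-1, 0, 0, 0.12, 0], [-1, 0, 0, 0.12, 0], [-1, 0, 0, 0.12, 0], [-1, 0, 0, 0.12, 0]],
  ],
  grip_force=45,
)

```text
time: 28.52
ee_pos: [0.4208, 0.3279, 0.0377]
orientation: [-180.0, 0.0, 83.8]
ft_force: [-0.1, -0.8, 0.8]
opening: -0.0001
grip_force: 0.0
```

Emit:
step_arm(
  plan=[
    [[-1, 0, 0, -0.4, 0], [-1, 0, 0, -2, 0], [-1, 0, 0, -4.4, 0], [-1, 0, 0, -4.4, 0], [-1, 0, 0, -4.4, 0]],
  ],
)

```text
time: 29.15
ee_pos: [0.421, 0.328, 0.1483]
orientation: [180.0, -0.0, 83.8]
ft_force: [-0.2, -0.6, -0.8]
opening: 0.0
grip_force: 0.0
```

```bash
python3 - <<'E'
from h import *
go((.55,.22,.155,87.35),(.63,.003,.155,87.35))
E
```

```text
t 29.15 pos [0.421  0.328  0.1483] ori [ 1.7996e+02 -4.0000e-02  8.3760e+01] q [ 37.9  13.5 -19.4  57.    0.  134.2] op 0.0000 F [-0.2 -0.6 -0.8]
(0.55, 0.22, 0.155, 87.35) -> [-3.734  5.6   -0.269] turn -0.598
(0.63, 0.003, 0.155, 87.35) -> [-12.015   9.724  -0.272] turn -0.598
```

The jaws closed on nothing, so the fingertips passed above the handle or missed it. I check whether the lid moved.

```bash
cat > lid.py <<'E'
from h import *
def lid(n,z=.032,g=1.2,th=60):
    shot(n,g); m=pickle.load(open(n+".pkl","rb"))
    a=cv2.imread(f"pics/{n}.png").astype(float);d=(a.max(2)<th).astype(np.uint8)
    _,l,st,c=cv2.connectedComponentsWithStats(d);f=px(n)
    for i in range(1,len(st)):
        if 600<st[i,4]<9000:
            r=cv2.minAreaRect(np.argwhere(l==i)[:,::-1].astype(np.float32));print(st[i],r)
            rect([f(*p,z) for p in cv2.boxPoints(r)])
if __name__=="__main__":
    import sys; go((.4207,.328,.033,83.8),(.4207,.328,.198,83.8)); lid(sys.argv[1])
E
python3 lid.py w12
```

```text
t 29.15 pos [0.421  0.328  0.1483] ori [ 1.7996e+02 -4.0000e-02  8.3760e+01] q [ 37.9  13.5 -19.4  57.    0.  134.2] op 0.0000 F [-0.2 -0.6 -0.8]
(0.4207, 0.328, 0.033, 83.8) -> [-0.005 -0.014  4.61 ] turn -0.006
(0.4207, 0.328, 0.198, 83.8) -> [-0.   -0.01 -1.99] turn -0.006
[ 580    0  220   68 7345] ((690.62109375, 32.95814514160156), (219.46560668945312, 59.40887451171875), 2.726310968399048)
  c [0.5807 0.4473] L1 26.2 a1 89.94 L2 108.5 a2 -8.61
[ 384  249   22   88 1717] ((394.06182861328125, 292.53253173828125), (20.47472381591797, 87.16858673095703), 1.1934894323349)
  c [0.4216 0.3328] L1 50.2 a1 82.57 L2 11.5 a2 -7.45
```

The lid is still in place, turned about 1°. The tips evidently sit higher than nominal (this would also explain the first dropper slip), so I go down in small steps and watch the force.

Emit:
step_arm(
  plan=[
    [[-0.3, 0.05, -0.01, 0, 0.12], [-0.3, 0.05, -0.01, 1.5, 0.12], [-0.3, 0.05, -0.01, 3, 0.12], [-0.3, 0.05, -0.01, 4.2, 0.12], [-0.3, 0.05, -0.01, 4.55, 0.12], [-0.3, 0.05, -0.01, 4.7, 0.12], [-0.3, 0.05, -0.01, 4.7, 0.12]],
  ],
)

```text
time: 30.08
ee_pos: [0.4213, 0.3296, 0.0309]
orientation: [180.0, -0.0, 83.0]
ft_force: [-0.9, -0.7, 0.9]
opening: 0.0296
grip_force: 0.0
```

Emit:
step_arm(
  plan=[
    [[-0.3, 0, 0, 0.05, 0], [-0.3, 0, 0, 0.1, 0], [-0.3, 0, 0, 0.1, 0]],
  ],
)

```text
time: 30.45
ee_pos: [0.4209, 0.3293, 0.028]
orientation: [180.0, -0.0, 83.0]
ft_force: [-0.4, 0.1, -0.2]
opening: 0.0299
grip_force: 0.0
```

Emit:
step_arm(
  plan=[
    [[-0.6, 0, 0, 0, 0], [-0.6, 0, 0, 0, 0]],
  ],
)

```text
time: 30.7
ee_pos: [0.4207, 0.3292, 0.0278]
orientation: [180.0, -0.0, 83.0]
ft_force: [0.4, -0.0, 0.3]
opening: 0.017
grip_force: 0.0
```

Emit:
step_arm(
  plan=[
    [[-1, 0, 0, 0, 0], [-1, 0, 0, 0, 0], [-1, 0, 0, 0, 0], [-1, 0, 0, 0, 0]],
  ],
  grip_force=40,
)

```text
time: 31.2
ee_pos: [0.4207, 0.3292, 0.0278]
orientation: [-180.0, -0.0, 83.0]
ft_force: [-0.7, 0.2, 2.0]
opening: 0.0098
grip_force: 39.1
```

Emit:
step_arm(
  plan=[
    [[-1, 0, 0, -0.4, 0], [-1, 0, 0, -2, 0], [-1, 0, 0, -4.8, 0], [-1, 0, 0, -4.8, 0], [-1, 0, 0, -4.8, 0], [-1, 0, 0, -4.8, 0]],
  ],
)

```text
time: 31.95
ee_pos: [0.4198, 0.3284, 0.1463]
orientation: [-179.9, 0.1, 83.0]
ft_force: [-0.3, -0.7, -0.6]
opening: 0.0096
grip_force: 39.1
```

```bash
python3 - <<'E'
from h import *
go((.56,.2,.155,87.35),(.629,.003,.155,87.35))
E
```

```text
t 31.95 pos [0.4198 0.3284 0.1463] ori [-1.799e+02  1.100e-01  8.304e+01] q [ 38.   13.7 -19.5  57.   -0.  135. ] op 0.0096 F [-0.3 -0.7 -0.6]
(0.56, 0.2, 0.155, 87.35) -> [-4.419  6.189 -0.352] turn -0.718
(0.629, 0.003, 0.155, 87.35) -> [-11.907   9.883  -0.344] turn -0.718
```

Emit:
step_arm(
  plan=[
    [[-1, -11.9, 9.88, -0.34, -0.72], [-1, -11.9, 9.88, -0.34, -0.72], [-1, -11.9, 9.88, -0.34, -0.72], [-1, -11.9, 9.88, -0.34, -0.72], [-1, -11.9, 9.88, -0.34, -0.72], [-1, -11.9, 9.88, -0.34, -0.72], [-1, -11.9, 9.88, -0.34, -0.72], [-1, -11.9, 9.88, -0.34, -0.72], [-1, -11.9, 9.88, -0.34, -0.72], [-1, -11.9, 9.88, -0.34, -0.72], [-1, -11.9, 9.88, -0.34, -0.72]],
  ],
)

```text
time: 33.33
ee_pos: [0.6295, 0.0051, 0.1565]
orientation: [180.0, -0.0, 87.5]
ft_force: [-0.3, 0.2, -0.4]
opening: 0.0096
grip_force: 39.2
```

```bash
python3 - <<'E'
from h import *
go((.629,.003,.0668,87.35),(.629,.003,.085,87.35)); shot("w13",1.2)
E
```

```text
t 33.33 pos [0.6295 0.0051 0.1565] ori [ 1.7999e+02 -1.0000e-02  8.7450e+01] q [ 0.5 23.1 -4.9 61.9  0.  93. ] op 0.0096 F [-0.3  0.2 -0.4]
(0.629, 0.003, 0.0668, 87.35) -> [-0.083 -0.018  3.586] turn 0.017
(0.629, 0.003, 0.085, 87.35) -> [-0.083 -0.018  2.858] turn 0.017
```

View pics/w13.png

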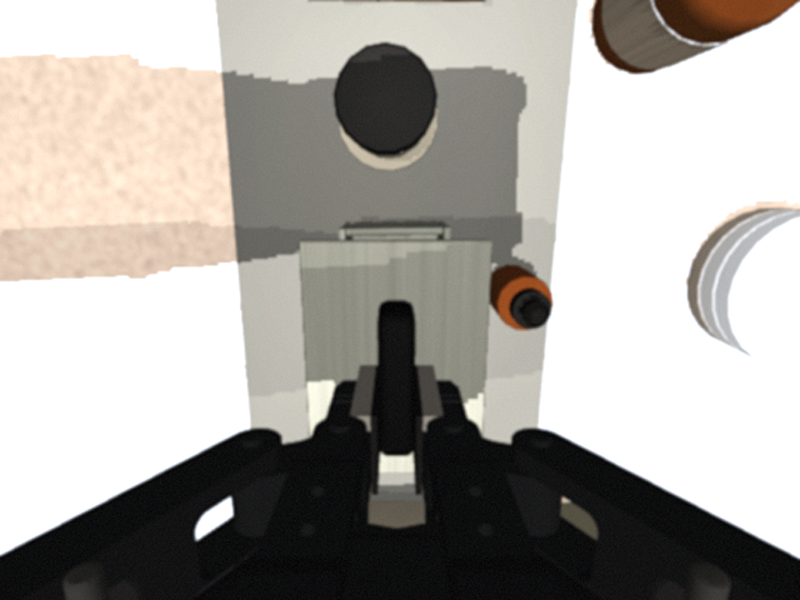

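The lid is held level: plate far edge at row 241 (columns 300–492), handle at rows 300–455. The dish's far rim shows at row 226 (columns 340–449), and the jar and dropper stand upright.

```bash
python3 - <<'E'
from h import *
f=px("w13");a=np.radians(-2.65);X=np.array([np.cos(a),np.sin(a)]);Y=np.array([-np.sin(a),np.cos(a)])
e=(f(300,241,.1387)+f(492,241,.1387))/2;print("plate edge",e,"centre",e-.045*Y)
print("handle ends",f(396,301,.1607),f(396,454,.1607))
d=(f(340,227,.045)+f(450,226,.045))/2;print("dish rim",d,"centre",d-.042*Y)
print("width",f(300,241,.1387),f(492,241,.1387))
E
```

```text
plate edge [0.63259524 0.05115535] centre [0.63051467 0.00620347]
handle ends [0.63190009 0.03562162] [ 0.629588   -0.01695807]
dish rim [0.63191966 0.04738505] centre [0.6299778  0.00542997]
width [0.59991799 0.05259195] [0.66527248 0.04971875]
```

Emit:
step_arm(
  plan=[
    [[-1, -0.06, -0.02, 1.5, 0.01], [-1, -0.06, -0.02, 2.7, 0.01], [-1, -0.06, -0.02, 2.7, 0.01], [-1, -0.06, -0.02, 2.7, 0.01], [-1, -0.06, -0.02, 2.7, 0.01]],
  ],
)

```text
time: 34.0
ee_pos: [0.6307, 0.0026, 0.0906]
orientation: [179.8, -0.0, 87.3]
ft_force: [0.2, 0.7, -0.9]
opening: 0.0096
grip_force: 39.2
```

Emit:
step_arm(
  plan=[
    [[-1, 0.04, -0.06, 0.3, 0], [-1, 0.04, -0.06, 0.6, 0], [-1, 0.04, -0.06, 0.8, 0], [-1, 0.04, -0.06, 0.9, 0], [-1, 0.04, -0.06, 0.9, 0]],
  ],
)

```text
time: 34.62
ee_pos: [0.6275, 0.0035, 0.0668]
orientation: [-180.0, 0.0, 87.3]
ft_force: [-3.5, -1.3, 6.5]
opening: 0.0097
grip_force: 40.3
```

The height is exactly the seated one (0.0278 + 0.039), so I release and rise.

Emit:
step_arm(
  plan=[
    [[-1, 0, 0, -0.04, 0], [-0.4, 0, 0, -0.04, 0], [-0.4, 0, 0, -0.04, 0], [-0.4, 0, 0, -0.04, 0], [-0.4, 0, 0, -0.04, 0], [-0.4, 0, 0, -1, 0], [-0.4, 0, 0, -3, 0], [-0.4, 0, 0, -5, 0], [-0.4, 0, 0, -5, 0], [-0.4, 0, 0, -5, 0]],
  ],
)

```text
time: 35.88
ee_pos: [0.6277, 0.0036, 0.1909]
orientation: [-180.0, 0.0, 87.3]
ft_force: [-0.5, -0.2, 0.4]
opening: 0.0258
grip_force: 0.0
```

```bash
python3 - <<'E'
from lid import *
go(); lid("w14",.071)
a=cv2.imread("pics/w14.png").astype(float); k=((a[:,:,2]-a[:,:,0]>40)&(a[:,:,2]>1.9*a[:,:,0])).astype(np.uint8)
_,_,st,c=cv2.connectedComponentsWithStats(k);print([(s.tolist(),q.round().tolist()) for s,q in zip(st[1:],c[1:]) if s[4]>300])
# lid plate height check: columns of edges at mid rows
m=pickle.load(open("w14.pkl","rb"))
X=np.array([np.cos(np.radians(-2.65)),np.sin(np.radians(-2.65))]);Y=np.array([-X[1],X[0]]);c=np.array([.6305,.0055])
for z in(.049,.055):
  print(z,[(np.array(proj(m,(*(c+sx*.033*X+sy*.045*Y),z)))/.7).round(0).tolist() for sx,sy in((-1,1),(1,1),(1,-1),(-1,-1))])
g=cv2.cvtColor(a.astype(np.uint8),cv2.COLOR_BGR2GRAY);
for col in(340,440): print(col,[(r,int(g[r,col])) for r in range(170,250,4)])
print([(q,int(g[290,q])) for q in range(310,500,5)])
E
```

```text
t 35.88 pos [0.6277 0.0036 0.1909] ori [-180.     0.    87.3] q [ 0.3 21.9 -2.2 65.9 -0.  93. ] op 0.0258 F [-0.5 -0.2  0.4]
[ 620    0   75   56 1197] ((649.8292846679688, 32.96343231201172), (87.7696533203125, 31.703277587890625), 38.65980911254883)
  c [0.7613 0.134 ] L1 13.8 a1 50.33 L2 44.7 a2 -35.75
[ 346   60   88   96 6462] ((390.0000305175781, 106.0), (90.50965881347656, 89.09545135498047), 45.0)
  c [0.6304 0.1061] L1 44.4 a1 40.17 L2 44.9 a2 -45.67
[ 387  251   20   86 1565] ((396.5, 293.5), (85.0, 19.0), 90.0)
  c [0.6292 0.0068] L1 10.8 a1 -2.67 L2 49.7 a2 -92.65
[501 274  35  34 910] ((517.5, 290.5), (33.941123962402344, 32.52690887451172), 45.0)
  c [0.698  0.0058] L1 18.1 a1 45.05 L2 20.2 a2 -46.49
[([317, 0, 168, 16, 2011], [404.0, 7.0]), ([634, 0, 124, 54, 4568], [689.0, 21.0]), ([487, 261, 50, 49, 946], [507.0, 280.0])]
0.049 [[343.0, 213.0], [455.0, 213.0], [450.0, 357.0], [347.0, 357.0]]
0.055 [[342.0, 214.0], [456.0, 214.0], [451.0, 360.0], [346.0, 360.0]]
340 [(170, 118), (174, 116), (178, 114), (182, 117), (186, 117), (190, 116), (194, 114), (198, 116), (202, 116), (206, 114), (210, 115), (214, 114), (218, 125), (222, 124), (226, 120), (230, 109), (234, 101), (238, 97), (242, 94), (246, 93)]
440 [(170, 117), (174, 114), (178, 117), (182, 118), (186, 117), (190, 117), (194, 116), (198, 118), (202, 116), (206, 115), (210, 115), (214, 109), (218, 168), (222, 165), (226, 144), (230, 142), (234, 143), (238, 141), (242, 138), (246, 142)]
[(310, 174), (315, 178), (320, 177), (325, 177), (330, 177), (335, 177), (340, 177), (345, 243), (350, 241), (355, 240), (360, 241), (365, 239), (370, 240), (375, 246), (380, 225), (385, 118), (390, 14), (395, 18), (400, 19), (405, 38), (410, 133), (415, 133), (420, 132), (425, 133), (430, 133), (435, 134), (440, 136), (445, 149), (450, 158), (455, 177), (460, 175), (465, 177), (470, 177), (475, 176), (480, 177), (485, 70), (490, 71), (495, 87)]
```

The lid handle reads at the right size, height and yaw, so the lid is seated. I move the arm clear and check the whole layout with the top camera.

Emit:
step_arm(
  plan=[
    [[-0.4, 0, 0, -3, 0], [-0.4, 0, 0, -3, 0], [-0.4, 13, -7, -3, 0], [-0.4, 13, -7, -3, 0], [-0.4, 13, -7, -3, 0], [-0.4, 13, -7, -3, 0], [-0.4, 13, -7, -3, 0], [-0.4, 13, -7, -3, 0], [-0.4, 13, -7, -3, 0], [-0.4, 13, -7, -3, 0]],
  ],
)

```text
time: 37.17
ee_pos: [0.4679, 0.3359, 0.2649]
orientation: [-179.9, 0.1, 87.3]
ft_force: [0.2, -0.2, 0.1]
opening: 0.0256
grip_force: 0.0
```

```bash
cat > chk.py <<'E'
from h import *
m=camera_model("top");a=np.mean([read_camera("top").astype(float) for _ in range(4)],0)*1.5
a=cv2.resize(np.clip(a,0,255).astype(np.uint8)[:,:,::-1],None,fx=4,fy=4,interpolation=cv2.INTER_CUBIC);cv2.imwrite("pics/t3.png",a)
o=np.array([.629,.003]);X=np.array([np.cos(np.radians(-2.65)),np.sin(np.radians(-2.65))]);Y=np.array([-X[1],X[0]])
f=lambda U,V,z:ray(m,(U+.5)/4-.5,(V+.5)/4-.5,z)
def blob(name,exp,z,r,k):
    u,v=(int(4*q) for q in proj(m,(*exp,z)));c=a[v-r:v+r,u-r:u+r].astype(float);M=k(c).astype(np.uint8)
    _,l,st,ce=cv2.connectedComponentsWithStats(M);i=1+np.argmax(st[1:,4]);p=f(ce[i][0]+u-r,ce[i][1]+v-r,z)
    b=st[i];q=f(b[0]+b[2]/2-.5+u-r,b[1]+b[3]/2-.5+v-r,z)
    print(name,b[2:],"centroid",p.round(4),"box",q.round(4),"mat xy mm",(1e3*np.array([(q-o)@X,(q-o)@Y])).round(1))
dark=lambda c:c.max(2)<75
blob("cap",o+.101*Y,.074,80,dark);blob("handle",o,.071,70,dark);blob("bulb",o+.076*X,.062,40,dark)
blob("glass",o+.076*X,.036,40,lambda c:c[:,:,2]-c[:,:,0]>50)
E
python3 chk.py
```

```text
cap [  87   92 6016] centroid [0.6261 0.1019] box [0.6258 0.1017] mat xy mm [-7.8 98.5]
handle [  89   23 1799] centroid [0.626  0.0028] box [0.6258 0.0029] mat xy mm [-3.2 -0.2]
bulb [ 35  36 996] centroid [ 0.6986 -0.0013] box [ 0.6986 -0.0013] mat xy mm [69.7 -1.1]
glass [  56   52 1566] centroid [ 0.6969 -0.0016] box [ 0.6995 -0.0013] mat xy mm [70.7 -1. ]
```

```bash
sed -e 's/"top"/"scene"/g' -e 's/t3.png/s3.png/' -e 's/z,r,k):/z,r,k):\n    r=r/' chk.py > chk2.py; python3 chk2.py
python3 - <<'E'
from h import *
X=np.array([np.cos(np.radians(-2.65)),np.sin(np.radians(-2.65))])
# top: mat long edges and dish/lid plate edges along the column through y=0.04, and foot of jar, using gradient
m=camera_model("top");a=cv2.cvtColor(cv2.imread("pics/t3.png"),cv2.COLOR_BGR2GRAY).astype(float)
for y,xs in((.03,(.5,.76)),(.104,(.5,.76)),(-.0005,(.66,.76))):
    u,_=proj(m,(.63,y,.0));v0=proj(m,(xs[1],y,0))[1];v1=proj(m,(xs[0],y,0))[1]
    r=np.arange(int(4*v0),int(4*v1));p=a[r][:,int(4*u)-2:int(4*u)+3].mean(1);g=np.abs(np.convolve(p,[1,1,1,0,-1,-1,-1],"same"))
    pk=[i for i in range(4,len(g)-4) if g[i]>40 and g[i]==g[i-4:i+5].max()]
    for i in pk: print(y,"row",r[i],"x@0",ray(m,u,(r[i]+.5)/4-.5,.001).round(4)[0],"x@.049",ray(m,u,(r[i]+.5)/4-.5,.049).round(4)[0],"%.0f>%.0f"%(p[i-4],p[i+4]))
E
```

```text
cap [  142   110 11457] centroid [0.6406 0.1048] box [0.6394 0.1028] mat xy mm [  5.8 100.2]
handle [  65   94 3297] centroid [0.6347 0.0153] box [0.6348 0.0155] mat xy mm [ 5.2 12.8]
bulb [  48   50 1813] centroid [0.7069 0.0098] box [0.706 0.009] mat xy mm [76.6  9.6]
glass [ 59  34 815] centroid [0.7041 0.0019] box [ 0.7028 -0.001 ] mat xy mm [73.9 -0.6]
0.03 row 534 x@0 0.7313 x@.049 0.7154 205>165
0.03 row 631 x@0 0.6749 x@.049 0.6617 154>198
0.03 row 672 x@0 0.6514 x@.049 0.6393 196>158
0.03 row 697 x@0 0.6372 x@.049 0.6257 153>195
0.03 row 752 x@0 0.6061 x@.049 0.5962 187>82
0.03 row 764 x@0 0.5994 x@.049 0.5898 78>140
0.03 row 891 x@0 0.5291 x@.049 0.5228 171>208
0.104 row 530 x@0 0.7353 x@.049 0.7192 207>165
0.104 row 642 x@0 0.6701 x@.049 0.6571 126>51
0.104 row 728 x@0 0.6211 x@.049 0.6104 32>64
0.104 row 746 x@0 0.6109 x@.049 0.6007 101>190
0.104 row 759 x@0 0.6036 x@.049 0.5938 200>165
0.104 row 885 x@0 0.5336 x@.049 0.5272 170>204
-0.0005 row 535 x@0 0.73 x@.049 0.7141 170>59
-0.0005 row 575 x@0 0.7066 x@.049 0.6919 36>66
-0.0005 row 588 x@0 0.6991 x@.049 0.6847 65>38
-0.0005 row 606 x@0 0.6886 x@.049 0.6748 49>126
-0.0005 row 630 x@0 0.6748 x@.049 0.6616 161>199
```

The foot edges, read at table height, put the jar within about 2 mm of the line and the dropper 75.6 mm behind the dish centre, a gap of about 30 mm. The layout is right, so I hand in.

```bash
python3 -c "
from plant import *
print(hand_in())"
```

```text
the job is handed in; nothing more can be done
None
```

I handed the job in at about 38 s: the dish stands mid-mat with its lid seated, the jar within about 2 mm of the line midway to the rack, and the dropper about 3 cm behind the dish; the dropper slipped once and the first lid grip missed, but both stayed in place and the second tries held.

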